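Vent the air filter unit and draw its cassette

TASK

Vent the handpiece's air filter unit on the bench: pull its red knob out to the click, then push it fully home again. Then pinch the two orange side catches of the white filter cassette together, lift the cassette straight out of its pocket, and finish while still holding it by the pinched catches, upright and still, with its underside at least 60 mm above the top of the unit. Leave the bottle, the can and the black tin undisturbed.

Things in the scene. Friction and masses are not known exactly. Their poses are not given: they have to be found in the camera images.
- filter_unit: Grey block fixed to the bench: 100 mm deep (x, -50 to +50), 130 mm wide (y, -55 to +75), 62 mm high. Origin on the bench. Front faces -x: red vent knob at y=-30 mm; round 28 mm gauge at y=+50, 9 mm out. Hose barb 26 mm out of the back at y=-30. Cassette pocket in the top, centred at x=0, y=+30 mm, its floor 12 mm above the bench.
- vent_knob (a joint): Red vent knob on the unit's front: travel in m, 0 = home, 0.024 = fully out, sliding along the unit's -x. Over-centre detent: it is held at either end; moving it takes up to about 8 N, and past the middle it snaps on to the other end by itself.
- vent_grip (a point): Centre of the red knob (moves with it): a disc of 26 mm diameter, 18 mm thick, its axis along the unit's x, 36 mm above the bench. At home its centre stands 27 mm in front of the unit's front face, with 12 mm free behind the disc round a brass bush and thin shaft. Can be taken from above, fingers closing along the unit's y.
- filter_cassette: White filter cassette, 50 (x) x 58 (y) x 86 mm high, 0.14 to 0.26 kg, in the pocket with 1.5 mm play. Origin: centre of its underside, 12 mm above the bench when seated; it must rise 50 mm to leave the pocket. Axes as the unit's. Its core (42 x 35 mm) reaches 98 mm above the bench between two orange catch tabs at +y and -y. Unless pinched, the catches lock it in (2 mm of lift).
- catch_grip (a point): Point midway between the two catch tabs, 77 mm above the cassette's underside (89 mm above the bench when seated), to pinch at along the unit's y. The tabs are flat, 28 mm wide (x), reach from the unit's top to 104 mm above the bench and measure 59 mm over their outer faces when out, 45 mm when fully pinched.
- catch_left (a joint): Catch on the cassette's +y side: inward travel in m, 0 = out (latched), 0.007 = fully pinched in; the nose is free of the lip from about 0.0055. Springs: about 4 N to start, 9 N at the end of travel.
- catch_right (a joint): The same catch on the cassette's -y side.
- pill_bottle: Amber bottle with a white cap, 42 mm diameter, 65 mm high, standing loose. Origin: centre of its underside.
- steel_can: Open steel can, 66 mm diameter, 58 mm high, standing loose. Origin: centre of its underside.
- knurled_tin: Black knurled tin, 67 mm diameter, 38 mm high, standing loose. Origin: centre of its underside.
Mind the look-alikes: they are no part of the job. What is shaped like the filter_cassette but purple is not meant.

How it is judged (in metres and radians):
On the way, in this order (a step that is already met when the one before it is completed fails the run):
1. the vent knob is pulled out to its outer detent (value of joint vent_knob above 0.02 m), for 0.2 s.
2. the vent knob is pushed home again (value of joint vent_knob below 0.003 m), for 0.2 s.
3. the cassette is out of its pocket with both catches pinched (value of joint each of catch_left, catch_right above 0.005 m and z of filter_cassette in the frame of filter_unit above 0.066 m), for 0.1 s.
At the end, for the whole second after the job is handed in: The robot holds the cassette still (under 30 mm/s), both catches pinched in by more than 5 mm, its underside at least 55 mm above the unit's top (117 mm above the bench), upright within 0.3 rad, not touching the unit; the vent knob is home within 3 mm (value of joint each of catch_left, catch_right above 0.005 m and value of joint vent_knob below 0.003 m and z of filter_cassette in the frame of filter_unit above 0.117 m and angle between filter_cassette's own z axis and vertical below 0.3 rad and contact force between the fingers and filter_cassette above 4 N and contact force between filter_cassette and filter_unit below 0.1 N and linear speed of filter_cassette below 0.03 m/s); the arm keeps its last pose, push and grip.
It fails at once if a bystander is pushed by more than 25 mm or tipped: pill bottle (distance of pill_bottle from where it was at the start of the episode above 0.025 m or angle between pill_bottle's own z axis and vertical above 0.3 rad).
It fails at once if a bystander is pushed by more than 25 mm or tipped: steel can (distance of steel_can from where it was at the start of the episode above 0.025 m or angle between steel_can's own z axis and vertical above 0.3 rad).
It fails at once if a bystander is pushed by more than 25 mm or tipped: knurled tin (distance of knurled_tin from where it was at the start of the episode above 0.025 m or angle between knurled_tin's own z axis and vertical above 0.3 rad).
It also fails if it takes over 45 s, if anything falls off the work surface, if the arm or the gripper's body presses on something with over 40 N, if the wrist force passes 120 N, or if a joint passes its speed limit or range.

ROBOT

A 7-joint arm with a two-finger parallel gripper is mounted at the origin on a cart in front of the work surface, level with it; the furniture and walls round the work are solid. World frame = base frame: x ahead of the robot, y to its left, z up, the work surface at z = 0. Lengths are in m, angles in degrees, forces in N, time in s.
With the tool pointing down it reaches from about 0.425 to 0.925 m from the base axis. Payload 6.8 kg.
Tool frame: the origin (TCP) lies at the very end of the fingers, on their centre line; the grasp point (between the pads) lies 19 mm behind it; z points along the fingers, y is the line along which they close (so a half turn about z gives the same grasp; the last joint's range is limited). The gripper opens to 88 mm and grips with 3 to 60 N. Pads are 20 mm wide; open, the fingers measure 115 mm over their backs; the gripper's body (75 mm by 178 mm) begins 61 mm behind the grasp point.
Start: joints at [64.166, 27.33, 1.283, 89.118, -0.659, 63.558, -4.761], TCP at [0.227, -0.636, 0.223] pointing down, gripper open.
Joint ranges: [-169.35, 169.35], [-19.33, 120.38], [-80.79, 83.38], [13.8, 139.57], [-78.32, 258.32], [9.67, 109.79], [-169.56, 169.56]. Speed limits (degrees/s): [136.94, 136.94, 180, 180, 180, 180, 180].

INTERFACE

Orientations are given as [roll, pitch, yaw] about the fixed x, y, z axes, in that order (R = Rz(yaw) Ry(pitch) Rx(roll)).
In Python, from rig import ctrl gives the robot as it stands.
- The arm moves only by the tool jog_arm, never from a script. Its argument "increments" is a list of rows, each a list of 7 numbers: the shift along the world's x, y, z each as a share of 0.03 m, from -1 to 1, then the turn, a rotation vector about the world's x, y, z each as a share of 6 degrees, from -1 to 1, then the opening, from 0 (shut) to 1 (fully open). In form: [[tx, ty, tz, wx, wy, wz, gripper], ...]. A call has 1 to 20 rows; each row shifts and turns the commanded pose from where the row before left it; what a row does not reach is not made up. A row lasts 1/10 s, in which the tool goes at most 50 mm and 8.59 degrees, less where a joint would pass 70% of its speed; a pose out of reach is approached as far as the arm can. A call with a number of a shift or a turn outside -1 to 1 is refused whole. A call with a gripper value outside its range is refused whole. The fingers move at their own pace and stop on an object; "grip_force" is the grip in N (left out, the last holds). Time passes only in rows, so rows that do not move let the fingers close. It gives the time, the measured TCP pose, the force, the opening and the grip force at its end, in the units of the state.
- ctrl.get_obs(): the state, without advancing time (a new reading comes with each control period).
- ctrl.snapshot(name): name is "side" or "top"; returns the picture (420x560x3 uint8, blue, green, red); there is no depth.
- ctrl.get_calibration(name): a dict with "mtx" (3x3 intrinsics, pixels), "cam_to_world" (4x4, takes a point from camera to world coordinates). Camera axes: x right, y down, z forward; pixel columns grow to the right and rows downward; lengths in m; the calibration is good to about 2 mm. A picture is of the moment at which its call begins. get_calibration takes no time and is no camera call.
- ctrl.sign_off(): hands the job in; it is judged then, once.
Trained networks look in the newest picture that a camera, given by its name, has taken for a name from the list of things; names that differ only in an ending like _2 or _b are one class to them, and where a whole thing is asked for, a point or a joint stands for the part that bears it (a point fixed in the world has none). Each returns a list of dicts, best first, with "p" (0 to 1); they miss things now and then, are a little off and sometimes report something else, mostly with a low value. They report only what shows in the picture. A call takes as long as a camera call. They do not tell look-alikes from the thing itself.
- ctrl.search_frame(thing, camera): "centre" ([column, row] in pixels, amid what is visible of it).
- ctrl.cut_out(thing, camera): "mask" (420x560 bool, what is visible of it) and "centre" ([column, row] in pixels, amid what is visible of it).
- ctrl.place_of(thing, camera): "centre" ([column, row] in pixels: a listed point, or the origin of a listed thing).
The state is a dict: "t": time; "joint_positions": joint angles; "joint_velocities": joint speeds; "tau": joint torques, N m; "tcp_pos": TCP position; "ee_rot": TCP orientation; "ft_force": force on the tool from outside, world axes, zero at the start; "torque": the same for the moment, N m; "width": finger opening in m; "finger_force": force on a finger pad.
Only numpy, scipy, OpenCV 4.12 (cv2) and the standard library are available. Lean on these libraries where they do the work, as an engineer would, in place of code of your own. Each camera call takes 0.05 s, during which the arm holds its last target. There are 200 camera calls.

## Working session

There is one attempt and no reset: what is moved stays moved. The work goes in short steps, Python scripts to look and compute and a tool call to move; the robot and the scene stay as the last step left them, time stands still between calls to the robot, and variables do not carry over. Pictures are saved under pics/ and viewed, at most 10 in all, crops included, and the job is handed in when it is done.

Besides the shell and the picture viewer there is one more tool, called after "Emit:" as a command line: name --pt "numbers of a row" for each row, then --argument value for the rest. jog_arm: Moves the arm, as the interface text tells. Its arguments: {"type":"object","properties":{"increments":{"type":"array"},"grip_force":{"type":"number"}},"required":["increments"]}

```bash
mkdir -p pics; cat > h.py <<'E'
import numpy as np,cv2
from rig import ctrl
def proj(P,c):
    k=ctrl.get_calibration(c);K=np.array(k["mtx"]);T=np.linalg.inv(np.array(k["cam_to_world"]))
    p=np.atleast_2d(P)@T[:3,:3].T+T[:3,3];p=p@K.T;return p[:,:2]/p[:,2:]
def ray(px,c):
    k=ctrl.get_calibration(c);K=np.array(k["mtx"]);T=np.array(k["cam_to_world"])
    return T[:3,3],T[:3,:3]@np.linalg.solve(K,[px[0],px[1],1.])
def atz(px,c,z):
    o,d=ray(px,c);return o+d*(z-o[2])/d[2]
E
python3 - <<'E'
from h import *
o=ctrl.get_obs();print({k:np.round(o[k],3) for k in("t","tcp_pos","ee_rot","ft_force","width")})
for c in("side","top"):
    cv2.imwrite(f"pics/{c}0.png",ctrl.snapshot(c))
    print(c,np.round(ctrl.get_calibration(c)["cam_to_world"],2).tolist())
    for t,z in(("filter_unit",0),("vent_grip",.036),("filter_cassette",.012),("catch_grip",.089),("pill_bottle",0),("steel_can",0),("knurled_tin",0)):
        for r in ctrl.place_of(t,c)[:3]: print(t,round(r["p"],2),np.round(r["centre"]),np.round(atz(r["centre"],c,z),3))
E
```

```text
{'t': np.float64(0.0), 'tcp_pos': array([ 0.227, -0.635,  0.222]), 'ee_rot': array([-1.7990e+02,  9.0000e-03,  1.9641e+01]), 'ft_force': array([-0.293,  0.152,  0.291]), 'width': np.float64(0.088)}
side [[-0.86, -0.29, 0.43, 0.12], [-0.51, 0.46, -0.73, 0.53], [0.01, -0.84, -0.54, 0.59], [0.0, 0.0, 0.0, 1.0]]
filter_unit 0.76 [304. 206.] [ 0.52  -0.313  0.   ]
vent_grip 0.48 [332. 200.] [ 0.441 -0.331  0.036]
filter_cassette 0.73 [296. 208.] [ 0.524 -0.276  0.012]
filter_cassette 0.72 [286. 331.] [0.338 0.108 0.012]
filter_cassette 0.66 [262. 185.] [ 0.672 -0.332  0.012]
catch_grip 0.93 [299. 184.] [ 0.518 -0.273  0.089]
catch_grip 0.79 [288. 299.] [0.341 0.102 0.089]
catch_grip 0.59 [267. 166.] [ 0.647 -0.32   0.089]
pill_bottle 0.97 [241. 306.] [0.451 0.093 0.   ]
steel_can 0.79 [271. 273.] [ 0.451 -0.022  0.   ]
knurled_tin 0.61 [301. 257.] [ 0.42  -0.106  0.   ]
top [[-0.01, -0.98, 0.21, 0.26], [-1.0, 0.01, -0.0, -0.13], [0.0, -0.21, -0.98, 1.21], [0.0, 0.0, 0.0, 1.0]]
filter_unit 0.87 [362. 215.] [ 0.523 -0.305  0.   ]
filter_unit 0.5 [380. 249.] [ 0.445 -0.342  0.   ]
vent_grip 0.6 [379. 250.] [ 0.437 -0.333  0.036]
filter_cassette 0.95 [374. 153.] [ 0.667 -0.336  0.012]
filter_cassette 0.92 [185. 298.] [0.341 0.089 0.012]
filter_cassette 0.89 [350. 212.] [ 0.527 -0.277  0.012]
catch_grip 0.96 [381. 142.] [ 0.665 -0.34   0.089]
catch_grip 0.75 [176. 290.] [0.353 0.093 0.089]
catch_grip 0.59 [356. 208.] [ 0.521 -0.281  0.089]
pill_bottle 0.63 [182. 251.] [0.447 0.101 0.   ]
steel_can 0.71 [233. 247.] [ 0.455 -0.012  0.   ]
knurled_tin 0.65 [276. 256.] [ 0.433 -0.109  0.   ]
knurled_tin 0.3 [183. 248.] [0.453 0.098 0.   ]
knurled_tin 0.26 [362. 215.] [ 0.523 -0.305  0.   ]
```

View pics/side0.png

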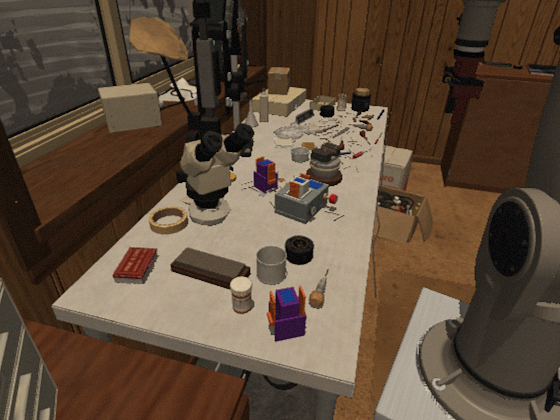

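View pics/top0.png

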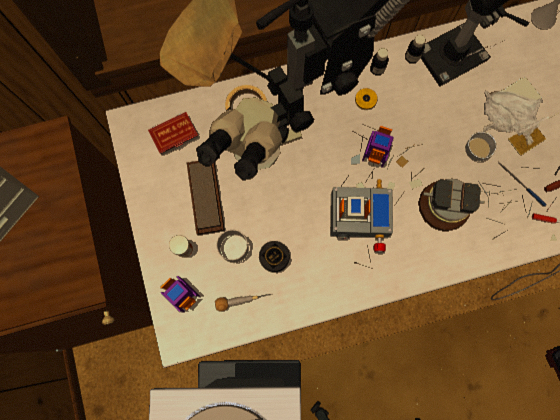

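Three candidates share the cassette shape: purple at top (376,147) and (180,294), and a white core with orange tabs at (356,208), sitting in the grey unit. The white one fits the description. I'll confirm it in one enlarged crop with my fitted model overlaid.

```bash
cat >> h.py <<'E'
def W(p,q):
    c,s=np.cos(q[2]),np.sin(q[2]);p=np.atleast_2d(p).astype(float)
    return np.c_[q[0]+c*p[:,0]-s*p[:,1],q[1]+s*p[:,0]+c*p[:,1],p[:,2]]
E
python3 - <<'E'
from h import *
from scipy.optimize import minimize
box=np.array([[x,y,z] for x in(-.05,.05) for y in(-.055,.075) for z in(0,.062)])
cas=np.array([[x,y,.098] for x in(-.021,.021) for y in(.03-.0295,.03+.0295)])
kn=np.array([[-.077+dx,-.03+.013*np.cos(a),.036+.013*np.sin(a)] for dx in(-.009,.009) for a in np.arange(0,6.28,.5)])
gau=np.array([[-.059,.05+.014*np.cos(a),.03+.014*np.sin(a)] for a in np.arange(0,6.28,.5)])
ms={};im={}
for c in("side","top"):
    im[c]=ctrl.snapshot(c);ms[c]=ctrl.cut_out("filter_unit",c)[0]
    print(ms[c]["centre"],ms[c]["mask"].sum(),ms[c]["p"])
def sil(q,c,parts):
    m=np.zeros((420*4,560*4),np.uint8)
    for P in parts: cv2.fillConvexPoly(m,cv2.convexHull(np.round((proj(W(P,q),c)+.5)*4).astype(np.int32)),1)
    return cv2.resize(m.astype(np.float32),(560,420),interpolation=cv2.INTER_AREA)
def cost(v,cs=("top","side")):
    q=[v[0],v[1],v[2]/10.];e=0
    for c in cs: e+=np.abs(sil(q,c,[box])-ms[c]["mask"]).sum()
    return e
for cs in(("top",),("side",),("top","side")):
    r=minimize(cost,[.522,-.307,-.4],args=(cs,),method="Nelder-Mead",options=dict(initial_simplex=[[.522,-.307,-.4],[.532,-.307,-.4],[.522,-.297,-.4],[.522,-.307,.6]],maxiter=150))
    q=np.r_[r.x[:2],r.x[2]/10];print(cs,q,np.degrees(q[2]),r.fun,"knob",W([-.077,-.03,.036],q),"cas",W([0,.03,.089],q))
out=[]
for c,(u,v) in(("top",(365,210)),("side",(305,195))):
    k=6;a=im[c][v-48:v+48,u-65:u+65];a=cv2.resize(a,None,fx=3,fy=3,interpolation=cv2.INTER_CUBIC);b=a.copy()
    for P,col in((box,(0,255,0)),(cas,(255,0,255)),(kn,(0,255,255))):
        h=cv2.convexHull((( proj(W(P,q),c)-[u-65,v-48])*3+1).astype(np.int32));cv2.polylines(b,[h],True,col,1)
    cont,_=cv2.findContours(ms[c]["mask"][v-48:v+48,u-65:u+65].astype(np.uint8).repeat(3,0).repeat(3,1),0,2);cv2.drawContours(b,cont,-1,(0,0,255),1)
    out.append(np.hstack([a,b]))
cv2.imwrite("pics/crop.png",np.vstack(out))
E
```

```text
[304.1, 202.7] 1519 0.84
[369.0, 217.4] 2731 0.67
('top',) [ 0.52209262 -0.30621802 -0.05351561] -3.066218327701117 957.375 knob [[ 0.44359815 -0.33205634  0.036     ]] cas [[ 0.52369732 -0.27626097  0.089     ]]
('side',) [ 0.52031819 -0.31237383 -0.05136433] -2.9429590589015016 509.0625 knob [[ 0.44187949 -0.33838095  0.036     ]] cas [[ 0.52185844 -0.2824134   0.089     ]]
('top', 'side') [ 0.52119348 -0.3066258  -0.05860873] -3.3580331138989217 1544.0 knob [[ 0.44256843 -0.332064    0.036     ]] cas [[ 0.52295073 -0.27667731  0.089     ]]
```

View pics/crop.png

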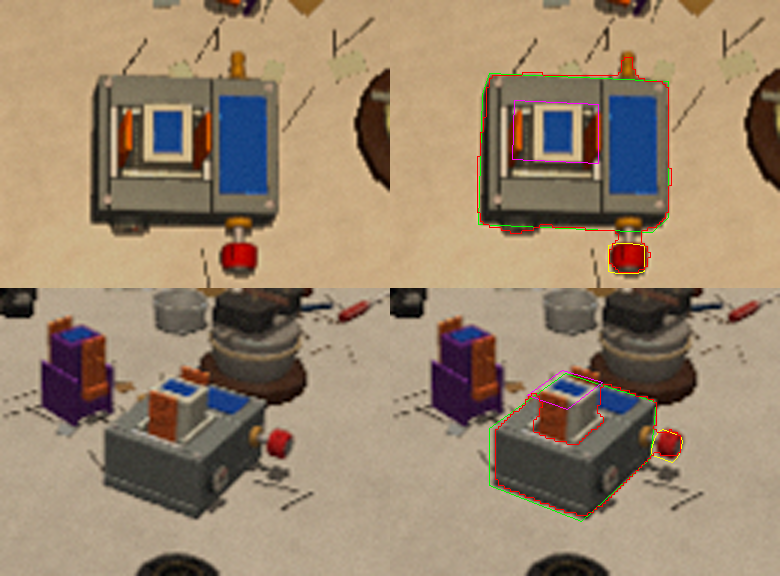

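The crop shows the white-core cassette with orange tabs in the grey unit, around top (356,208), with the red knob at (380,248). The overlay matches, and the yaw is about -2 to -3°. I'm moving to hover above the knob.

Emit:
jog_arm --pt "0.59 0.84 0 0 0 -0.3 1" --pt "0.59 0.84 0 0 0 -0.3 1" --pt "0.59 0.84 0 0 0 -0.3 1" --pt "0.59 0.84 0 0 0 -0.3 1" --pt "0.59 0.84 0 0 0 -0.3 1" --pt "0.59 0.84 0 0 0 -0.3 1" --pt "0.59 0.84 0 0 0 -0.3 1" --pt "0.59 0.84 0 0 0 -0.3 1" --pt "0.59 0.84 0 0 0 -0.3 1" --pt "0.59 0.84 0 0 0 -0.3 1" --pt "0.59 0.84 0 0 0 -0.3 1" --pt "0.59 0.84 0 0 0 -0.3 1" --pt "0 0 0 0 0 0 1" --pt "0 0 0 0 0 0 1" --pt "0 0 0 0 0 0 1" --grip_force 50

```text
t: 2.5
tcp_pos: [0.4384, -0.3346, 0.2227]
ee_rot: [180.0, 0.0, -2.0]
ft_force: [-0.1, -1.0, 0.0]
width: 0.088
finger_force: 0.0
```

Emit:
jog_arm --pt "0.01 0.01 -0.8 0 0 0 1" --pt "0.01 0.01 -0.8 0 0 0 1" --pt "0.01 0.01 -0.8 0 0 0 1" --pt "0.01 0.01 -0.8 0 0 0 1" --pt "0.01 0.01 -0.8 0 0 0 1" --pt "0 0 -0.6 0 0 0 1" --pt "0 0 0 0 0 0 1" --pt "0 0 0 0 0 0 1"

```text
t: 3.3
tcp_pos: [0.4402, -0.3329, 0.0849]
ee_rot: [180.0, 0.0, -2.1]
ft_force: [1.3, 0.2, 0.5]
width: 0.0877
finger_force: 0.0
```

```bash
python3 - <<'E'
from h import *
out=[]
t=ctrl.get_obs()["tcp_pos"];t=np.array(t);print(t)
for c in("side","top"):
    i=ctrl.snapshot(c);u,v=(315,185) if c=="side" else (375,215)
    a=cv2.resize(i[v-48:v+48,u-65:u+65],None,fx=3,fy=3,interpolation=cv2.INTER_CUBIC)
    for P,col in((t,(0,255,0)),([t[0],t[1],.036],(255,255,0))):
        p=((proj(P,c)[0]-[u-65,v-48])*3+1).astype(int);cv2.drawMarker(a,tuple(map(int,p)),col,0,9,1)
    out.append(a)
    for r in ctrl.place_of("vent_grip",c)[:2]:print(c,r["p"],atz(r["centre"],c,.036))
cv2.imwrite("pics/c2.png",np.hstack(out))
E
```

```text
[ 0.44017195 -0.33290985  0.08488551]
side 0.58 [ 0.44429652 -0.33765157  0.036     ]
```

View pics/c2.png

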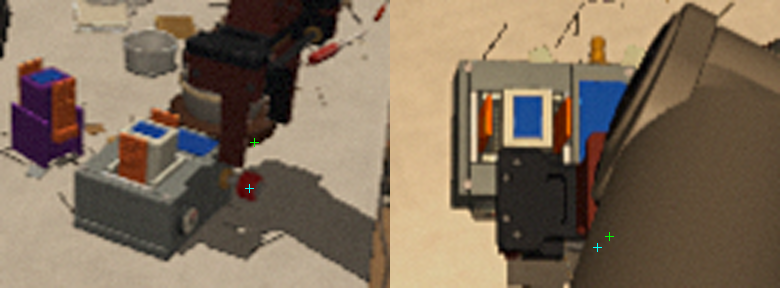

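The side view shows the red knob at crop (249,186), right under the tool line. I'll go down and grip it.

Emit:
jog_arm --pt "0 0 -0.7 0 0 0 1" --pt "0 0 -0.7 0 0 0 1" --pt "0 0 -0.7 0 0 0 1" --pt "0 0 0 0 0 0 1" --pt "0 0 0 0 0 0 0.5" --pt "0 0 0 0 0 0 0.2" --pt "0 0 0 0 0 0 0.1" --pt "0 0 0 0 0 0 0" --pt "0 0 0 0 0 0 0" --pt "0 0 0 0 0 0 0" --pt "0 0 0 0 0 0 0" --pt "0 0 0 0 0 0 0" --grip_force 40

```text
t: 4.7
tcp_pos: [0.4408, -0.3343, 0.0219]
ee_rot: [179.8, -0.1, -2.0]
ft_force: [-0.1, -13.9, -8.0]
width: 0.0274
finger_force: 6.9
```

Emit:
jog_arm --pt "0 -0.06 0.03 0 0 0 0" --pt "0 -0.06 0.03 0 0 0 0" --pt "0 0 0 0 0 0 0" --pt "0 0 0 0 0 0 0"

```text
t: 5.1
tcp_pos: [0.4406, -0.3355, 0.0221]
ee_rot: [-180.0, 0.0, -2.0]
ft_force: [4.9, -3.2, -16.8]
width: 0.0245
finger_force: 40.0
```

Emit:
jog_arm --pt "-0.12 0.005 0 0 0 0 0" --pt "-0.12 0.005 0 0 0 0 0" --pt "-0.12 0.005 0 0 0 0 0" --pt "-0.12 0.005 0 0 0 0 0" --pt "-0.12 0.005 0 0 0 0 0" --pt "-0.12 0.005 0 0 0 0 0" --pt "-0.12 0.005 0 0 0 0 0" --pt "0 0 0 0 0 0 0" --pt "0 0 0 0 0 0 0" --pt "0 0 0 0 0 0 0"

```text
t: 6.1
tcp_pos: [0.4165, -0.3346, 0.0222]
ee_rot: [180.0, -0.1, -1.9]
ft_force: [7.1, -6.5, -29.9]
width: 0.0246
finger_force: 40.0
```

Emit:
jog_arm --pt "-0.05 0 -0.05 0 0 0 0" --pt "0 -0.03 -0.05 0 0 0 0" --pt "0 0 0 0 0 0 0"

```text
t: 6.4
tcp_pos: [0.4166, -0.3347, 0.0218]
ee_rot: [180.0, -0.2, -1.9]
ft_force: [3.6, 3.2, 1.2]
width: 0.0246
finger_force: 40.0
```

```bash
python3 - <<'E'
from h import *
c="side";i=ctrl.snapshot(c)
for r in ctrl.place_of("vent_grip",c)[:2]:print(c,r["p"],atz(r["centre"],c,.036))
u,v=315,185;cv2.imwrite("pics/c3.png",cv2.resize(i[v-48:v+48,u-65:u+65],None,fx=4,fy=4,interpolation=cv2.INTER_CUBIC))
E
```

```text
side 0.42 [ 0.4262779 -0.3433048  0.036    ]
```

View pics/c3.png

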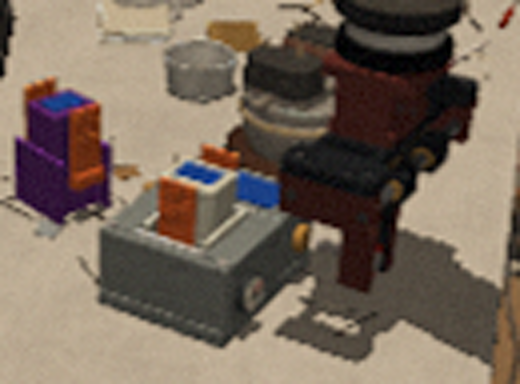

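The finger hides the knob here. The tool travelled 24 mm and then met a stop, which matches the outer detent. Pushing it home.

Emit:
jog_arm --pt "0.14 -0.005 0 0 0 0 0" --pt "0.14 -0.005 0 0 0 0 0" --pt "0.14 -0.005 0 0 0 0 0" --pt "0.14 -0.005 0 0 0 0 0" --pt "0.14 -0.005 0 0 0 0 0" --pt "0.14 -0.005 0 0 0 0 0" --pt "0.12 0 0 0 0 0 0" --pt "0 0 0 0 0 0 0" --pt "0 0 0 0 0 0 0" --pt "0 0 0 0 0 0 0"

```text
t: 7.5
tcp_pos: [0.4407, -0.3356, 0.0217]
ee_rot: [-179.9, 0.2, -2.0]
ft_force: [-7.5, 5.5, 17.1]
width: 0.0246
finger_force: 40.0
```

Emit:
jog_arm --pt "0 0 0 0 0 0 0.4" --pt "0 0 0 0 0 0 0.7" --pt "0 0 0 0 0 0 1" --pt "0 0 0 0 0 0 1" --pt "0 0 0.4 0 0 0 1" --pt "0 0 0.9 0 0 0 1" --pt "0 0 0.9 0 0 0 1" --pt "0 0 0.9 0 0 0 1" --pt "0 0 0.9 0 0 0 1" --pt "0 0 0.9 0 0 0 1" --pt "-0.7 -1 0 0 0 0 1" --pt "-0.7 -1 0 0 0 0 1" --pt "-0.7 -1 0 0 0 0 1" --pt "-0.7 -1 0 0 0 0 1" --pt "0 -1 0 0 0 0 1" --pt "0 0 0 0 0 0 1"

```text
t: 9.1
tcp_pos: [0.3567, -0.4906, 0.1685]
ee_rot: [179.8, -0.0, -2.3]
ft_force: [0.1, -0.3, -0.7]
width: 0.0877
finger_force: 0.0
```

```bash
python3 - <<'E'
from h import *
out=[]
for c,(u,v) in(("top",(365,210)),("side",(305,195))):
    i=ctrl.snapshot(c)
    for r in ctrl.place_of("vent_grip",c)[:1]:print(c,r["p"],atz(r["centre"],c,.036))
    for r in ctrl.place_of("catch_grip",c)[:3]:print(c,r["p"],r["centre"],atz(r["centre"],c,.089))
    out.append(cv2.resize(i[v-48:v+48,u-65:u+65],None,fx=6,fy=6,interpolation=cv2.INTER_CUBIC)[:290 if 0 else 576])
cv2.imwrite("pics/c4t.png",out[0]);cv2.imwrite("pics/c4s.png",out[1])
print(ctrl.get_obs()["tcp_pos"])
E
```

```text
top 0.53 [ 0.44772148 -0.33284564  0.036     ]
top 0.79 [379.1, 140.0] [ 0.66988372 -0.33546946  0.089     ]
top 0.78 [172.2, 290.9] [0.35141732 0.10083766 0.089     ]
top 0.72 [359.0, 205.6] [ 0.52496528 -0.28624835  0.089     ]
side 0.65 [ 0.44389364 -0.33537489  0.036     ]
side 0.85 [288.7, 297.1] [0.34084698 0.09736203 0.089     ]
side 0.76 [264.4, 165.8] [ 0.65491919 -0.31694013  0.089     ]
side 0.75 [295.8, 184.4] [ 0.52480452 -0.2683402   0.089     ]
[ 0.35963621 -0.4848646   0.16764363]
```

View pics/c4t.png

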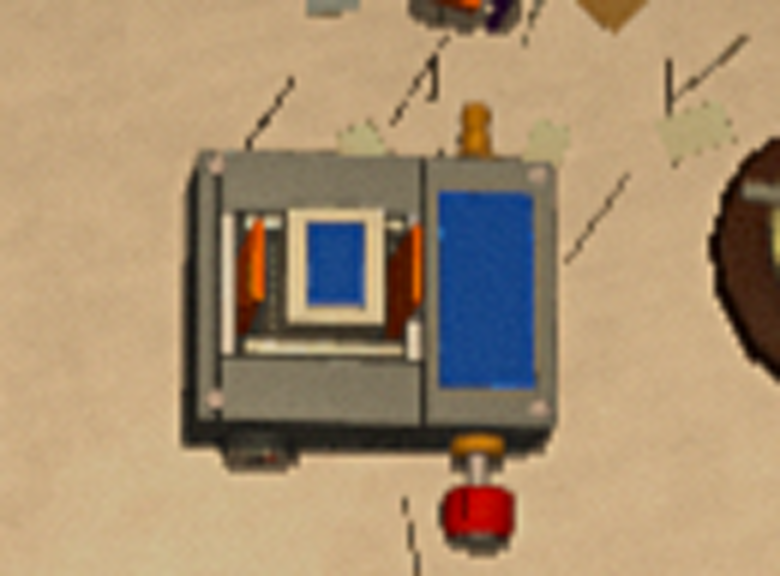

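The knob is back home at crop (478,512), the same spot as at the start. I'll compute the cassette centre from the core corners and the unit's top corners.

```bash
python3 - <<'E'
from h import *
f=lambda p,z:atz((np.array(p)-2.5)/6+[300,162],"top",z)
for p in((288,208),(385,208),(384,325),(287,323)):print("core",f(p,.098).round(4))
print("c",np.mean([f(p,.098) for p in((288,208),(385,208),(384,325),(287,323))],0).round(4))
for p in((216,162),(538,173),(540,408),(214,400)):print("screw",f(p,.062).round(4))
for p in((262,222),(262,302),(424,222),(424,302)):print("tab",f(p,.104).round(4))
E
```

```text
core [ 0.5433 -0.2619  0.098 ]
core [ 0.5429 -0.2957  0.098 ]
core [ 0.5011 -0.2937  0.098 ]
core [ 0.5022 -0.2601  0.098 ]
c [ 0.5224 -0.2778  0.098 ]
screw [ 0.5697 -0.2407  0.062 ]
screw [ 0.5643 -0.357   0.062 ]
screw [ 0.4779 -0.3532  0.062 ]
screw [ 0.4822 -0.2373  0.062 ]
tab [ 0.5369 -0.252   0.104 ]
tab [ 0.5084 -0.251   0.104 ]
tab [ 0.5362 -0.3082  0.104 ]
tab [ 0.5078 -0.3069  0.104 ]
```

Emit:
jog_arm --pt "0.68 0.88 0 0 0 0 1" --pt "0.68 0.88 0 0 0 0 1" --pt "0.68 0.88 0 0 0 0 1" --pt "0.68 0.88 0 0 0 0 1" --pt "0.68 0.88 0 0 0 0 1" --pt "0.68 0.88 0 0 0 0 1" --pt "0.68 0.88 0 0 0 0 1" --pt "0.68 0.88 0 0 0 0 1" --pt "0 0 0 0 0 0 1" --pt "0 0 0 0 0 0 1" --pt "0 0 0 0 0 0 1"

```text
t: 10.5
tcp_pos: [0.5213, -0.2757, 0.1675]
ee_rot: [180.0, 0.0, -2.0]
ft_force: [0.1, 0.6, -0.2]
width: 0.0879
finger_force: 0.0
```

Emit:
jog_arm --pt "0 -0.1 -0.6 0 0 -0.03 1" --pt "0 0 -0.6 0 0 0 1" --pt "0 0 -0.6 0 0 0 1" --pt "0 0 -0.6 0 0 0 1" --pt "0 0 -0.5 0 0 0 1" --pt "0 0 -0.3 0 0 0 1" --pt "0 0 0 0 0 0 1" --pt "0 0 0 0 0 0 0.75" --pt "0 0 0 0 0 0 0.7" --pt "0 0 0 0 0 0 0.66" --pt "0 0 0 0 0 0 0.64" --grip_force 30

```text
t: 11.6
tcp_pos: [0.5225, -0.2783, 0.0721]
ee_rot: [180.0, -0.1, -2.1]
ft_force: [-0.9, -2.8, 2.5]
width: 0.0594
finger_force: 1.4
```

Emit:
jog_arm --pt "0 0 0 0 0 0 0.6" --pt "0 0 0 0 0 0 0.56" --pt "0 0 0 0 0 0 0.52" --pt "0 0 0 0 0 0 0.4" --pt "0 0 0 0 0 0 0.2" --pt "0 0 0 0 0 0 0" --pt "0 0 0 0 0 0 0" --pt "0 0 0 0 0 0 0" --grip_force 30

```text
t: 12.4
tcp_pos: [0.5225, -0.2785, 0.072]
ee_rot: [180.0, -0.1, -2.2]
ft_force: [1.0, -1.6, 5.3]
width: 0.0414
finger_force: 30.0
```

Emit:
jog_arm --pt "0 0 0.1 0 0 0 0" --pt "0 0 0.1 0 0 0 0" --pt "0 0 0.1 0 0 0 0" --pt "0 0 0.1 0 0 0 0" --pt "0 0 0 0 0 0 0"

```text
t: 12.9
tcp_pos: [0.5219, -0.2779, 0.0837]
ee_rot: [-180.0, 0.0, -2.1]
ft_force: [0.0, 0.4, -2.1]
width: 0.0415
finger_force: 30.0
```

```bash
python3 - <<'E'
from h import *
c="side";i=ctrl.snapshot(c)
u,v=300,180;cv2.imwrite("pics/c5.png",cv2.resize(i[v-48:v+48,u-65:u+65],None,fx=5,fy=5,interpolation=cv2.INTER_CUBIC))
E
```

```text
(no output)
```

View pics/c5.png

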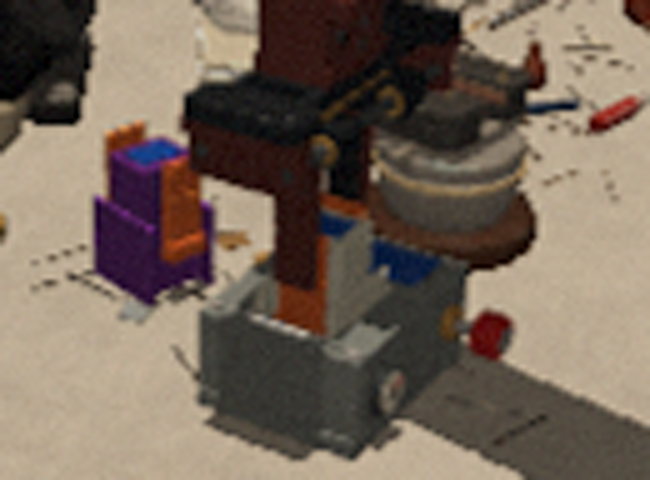

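The pinched cassette is rising in the unit, around crop (320,270), with a 2 N load and no snag. Lifting it on out.

Emit:
jog_arm --pt "0 0 0.3 0 0 0 0" --pt "0 0 0.3 0 0 0 0" --pt "0 0 0.3 0 0 0 0" --pt "0 0 0.3 0 0 0 0" --pt "0 0 0.3 0 0 0 0" --pt "0 0 0.3 0 0 0 0" --pt "0 0 0.3 0 0 0 0" --pt "0 0 0.3 0 0 0 0" --pt "0 0 0.3 0 0 0 0" --pt "0 0 0.3 0 0 0 0" --pt "0 0 0.3 0 0 0 0" --pt "0 0 0.3 0 0 0 0" --pt "0 0 0.3 0 0 0 0" --pt "0 0 0.2 0 0 0 0" --pt "0 0 0.1 0 0 0 0" --pt "0 0 0 0 0 0 0" --pt "0 0 0 0 0 0 0" --pt "0 0 0 0 0 0 0" --pt "0 0 0 0 0 0 0"

```text
t: 14.85
tcp_pos: [0.5219, -0.2779, 0.2091]
ee_rot: [-180.0, 0.0, -2.1]
ft_force: [-0.3, 0.3, -2.3]
width: 0.0412
finger_force: 30.0
```

```bash
python3 - <<'E'
from h import *
c="side";i=ctrl.snapshot(c)
u,v=300,165;cv2.imwrite("pics/c6.png",cv2.resize(i[v-60:v+60,u-65:u+65],None,fx=5,fy=5,interpolation=cv2.INTER_CUBIC))
E
```

```text
(no output)
```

View pics/c6.png

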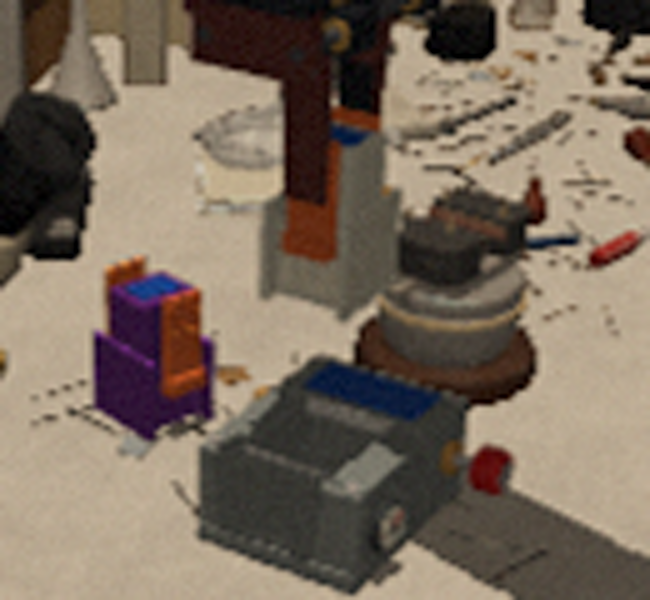

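The cassette is out and upright at crop (330,230), well above the empty pocket. The knob is home at (490,470). Handing in.

```bash
python3 -c "
from rig import ctrl
print(ctrl.sign_off())"
```

```text
the job is handed in; nothing more can be done
None
```

I pulled the vent knob out to its stop and pushed it home, then lifted the cassette out and handed the job in with it held upright by the pinched catches, its underside about 149 mm above the bench (87 mm above the unit's top); the hand-in call returned no verdict.

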